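Square up a gingerbread roof panel on its peg board

ROBOT

A 6-joint arm with a two-finger parallel gripper is mounted at the origin on the work surface. World frame = base frame: x ahead of the robot, y to its left, z up, the work surface at z = 0. Lengths are in m, angles in rad, forces in N, time in s.
With the tool pointing down it reaches from about 0.35 to 0.775 m from the base axis. Payload 7.3 kg.
Tool frame: the origin (TCP) lies on the centre line of the jaws, within the pads' length; the fingertips stand tip_reach ahead of it and the grasp point (between the pads) lies 6 mm ahead of it (tip_reach is the distance from the TCP to the fingertips, in m); x points along the fingers, y is the direction in which the jaws open and shut, and the axes are right-handed (so a half turn about x gives the same grasp; the last joint's range is limited). The gripper opens to 92 mm and grips with 3 to 60 N. Pads are 19 mm wide; open, the fingers measure 130 mm over their backs; the gripper's body (75 mm by 190 mm) begins 47 mm behind the grasp point.
Start: joints at [-1.296, 0.342, 1.524, -0, 1.275, -0.146], TCP at [0.214, -0.479, 0.252] pointing down, gripper open.
Joint ranges: [-2.53, 2.53], [-0.77, 2.02], [0.04, 2.7], [-1, 4.14], [0.28, 2.66], [-3.11, 3.11]. Speed limits (rad/s): [2.57, 2.57, 3.14, 3.14, 3.14, 3.14].

INTERFACE

Orientations are given as [roll, pitch, yaw] about the fixed x, y, z axes, in that order (R = Rz(yaw) Ry(pitch) Rx(roll)).
In Python, from cell import observe, read_camera, get_calibration, hand_in, tip_reach gives the robot as it stands. The module is installed in compiled form; this text tells all that it offers.
- The arm moves only by the shell command python3 -m crank 'ROWS' [FORCE]. ROWS is JSON, a list of rows, each an object of numbers: "fingers": the opening, from -1 (shut) to 1 (fully open); "tx", "ty", "tz": the shift along the tool's x, y, z in units of 40 mm (1.0 is 40 mm); "roll": the turn about the tool's x in units of 10 degrees (1.0 is 10 degrees). In form: [{"fingers": .., "tx": .., "ty": .., "tz": .., "roll": ..}, ...]. A call has exactly 8 rows; each row is the pose to reach, as a shift and turn from the pose commanded when the call began, along the tool's axes at that moment; what a row does not reach only later rows make up. A row lasts 1/8 s, in which the tool goes at most 62.5 mm and 10.7 degrees, less where a joint would pass 70% of its speed; a pose out of reach is approached as far as the arm can. A call with a gripper value outside its range is refused whole. The fingers move at their own pace and stop on an object; FORCE is the grip in N (left out, the last holds). Time passes only in rows, so rows that repeat a pose let the fingers close, or fill a call up. It gives the time, the measured TCP pose, the force and the opening at its end, in the units of the state.
- observe(): the state, without advancing time (a new reading comes with each control period).
- read_camera(name): name is "side" or "top" or "wrist"; returns (picture, depth): 480x640x3 uint8, red, green, blue; 480x640 float32, m along the optical axis (not along the pixel's ray), 0 where there is no reading.
- get_calibration(name): a dict with "vertical_fov" (degrees; the focal length in pixels is half the picture's height over the tangent of half this angle, whatever the lens; pixels are square), "cx", "cy" (the principal point, pixels), "pose" (4x4, takes a point from camera to world coordinates); the wrist camera has in their place "T_tool_cam" (4x4, takes a point from camera to tool coordinates, whose origin is the TCP and whose axes are the tool frame's). Camera axes: x right, y down, z forward; pixel columns grow to the right and rows downward; lengths in m; the calibration is good to about 2 mm. A picture is of the moment at which its call begins: read the wrist's pose just before it. get_calibration takes no time and is no camera call.
- hand_in(): hands the job in, once; it reports no verdict.
The state is a dict: "time": time; "qpos": joint angles; "qvel": joint speeds; "joint_efforts": joint torques, N m; "tool_pos": TCP position; "tool_rot": TCP orientation; "contact_force": force on the tool from outside, world axes, zero at the start; "torque": the same for the moment, N m; "opening": finger opening in m.
Only numpy, scipy, OpenCV 4.12 (cv2) and the standard library are available. Lean on these libraries where they do the work, as an engineer would, in place of code of your own. Each camera call takes 0.05 s, during which the arm holds its last target. There are 200 camera calls.

TASK

The plain gingerbread roof panel on the white board lies askew, with one corner against the wooden peg. Turn it clockwise (seen from above), the short way, until it is square with the board, ready for icing, by pushing its free corner diagonally opposite the peg: the panel stays flat on the board and swings about the peg, its peg corner staying there. Leave the windowed gingerbread wall and the jar where they are.

Things in the scene. Friction and masses are not known exactly. Their poses are not given: they have to be found in the camera images.
- roof_centre (a point): Centre (half-way up) of the plain roof panel: loose gingerbread slab without holes, 110 (its x) x 140 (its y) x 12 mm, 0.13 kg, flat on the board, turned 23 to 37 degrees anticlockwise from it. Its short -y edge lies 0 to 5 mm from the peg, 14 mm in from the peg corner (+55, -70) mm. Free corner: (-55, +70) mm; push there on the long -x edge. When square, its axes run along the board's.
- peg_top (a point): Centre of the top of the fixed dark wooden peg, 16 mm in diameter, 45 mm above the table. Its axes are the board's, along the board's edges, x roughly away from the robot. The white board is fixed, 9 mm thick, from -195 to +55 mm in x and -80 to +180 mm in y of the peg. With the panel square against the peg, the panel's centre is at about (-41, +78) mm from the peg.
- wall: Bystander: loose wall panel of the same gingerbread with four window openings, 110 x 140 x 12 mm, lying on the table beside the board. Origin at the centre of its underside. To be left alone.
- jar: Bystander: loose upright jar with a white label and a red lid, 64 mm in diameter, 85 mm tall, on the table beside the board. Origin at the centre of its underside. To be left alone. (A white bowl of olives, 130 mm wide and 50 mm tall, also stands there, fixed.)
Mind the look-alikes: they are no part of the job. What is shaped like the part that bears roof_centre but green or purple is not meant.

How it is judged:
By the outcome, as a careful person would: the job done as asked, in the order asked, and still so for the second after the job is handed in, with the robot touching nothing.
It also fails if it takes over 35 s, if anything falls off the work surface, if the arm or the gripper's body presses on something with over 40 N, if the wrist force passes 120 N, or if a joint passes its speed limit or range.

## Working session

There is one attempt and no reset: what is moved stays moved. The work goes in short steps, Python scripts to look and compute and a shell command to move; the robot and the scene stay as the last step left them, time stands still between calls to the robot, and variables do not carry over. Pictures are saved under pics/ and viewed, about 8 in all and at most 12, crops included, and the job is handed in when it is done.

```bash
mkdir -p pics
cat > h.py <<'E'
import numpy as np,cv2
from cell import *
def K(c): f=240/np.tan(np.radians(c["vertical_fov"])/2); return f,c["cx"],c["cy"]
def ray(c,P,uv,z):
    f,cx,cy=K(c); d=P[:3,:3]@np.array([(uv[0]-cx)/f,(uv[1]-cy)/f,1]); o=P[:3,3]
    return o+d*(z-o[2])/d[2]
def proj(c,P,X):
    f,cx,cy=K(c); p=P[:3,:3].T@(np.array(X)-P[:3,3]); return np.array([cx+f*p[0]/p[2],cy+f*p[1]/p[2]])
E
python3 - <<'E'
from h import *
for n in ("top","side"):
    im,d=read_camera(n); cv2.imwrite(f"pics/{n}1.png",im[:,:,::-1]); np.save(n+"_d.npy",d)
    c=get_calibration(n); print(n,{k:np.round(v,3) for k,v in c.items()})
s=observe(); print(tip_reach,s)
E
```

```text
top {'vertical_fov': np.float64(49.326), 'cx': np.float64(317.782), 'cy': np.float64(231.3), 'pose': array([[-0.022, -0.991,  0.129,  0.392],
       [-1.   ,  0.02 , -0.015,  0.009],
       [ 0.013, -0.129, -0.992,  1.455],
       [ 0.   ,  0.   ,  0.   ,  1.   ]])}
side {'vertical_fov': np.float64(46.703), 'cx': np.float64(319.309), 'cy': np.float64(241.313), 'pose': array([[-0.994, -0.046,  0.102,  0.423],
       [-0.111,  0.539, -0.835,  1.207],
       [-0.017, -0.841, -0.541,  0.821],
       [ 0.   ,  0.   ,  0.   ,  1.   ]])}
0.025 {'time': 0.1, 'qpos': array([-1.29599921e+00,  3.42639404e-01,  1.52488740e+00, -1.27230771e-05,
        1.27538898e+00, -1.45980377e-01]), 'qvel': array([-0.00113602, -0.00119158, -0.00322682,  0.00084907, -0.00031187,
       -0.00023543]), 'joint_efforts': array([ 2.15760556e-03, -4.32002449e+01, -2.44695926e+01,  7.19887996e-02,
        5.25960024e-02, -3.52438838e-05]), 'tool_pos': array([ 0.21438778, -0.4788899 ,  0.25113341]), 'tool_rot': array([-1.7075813 ,  1.56947314,  1.85479256]), 'contact_force': array([ 0.32833571, -0.06727817,  0.12698216]), 'torque': array([-0.02076766,  0.04334978,  0.01377027]), 'opening': 0.09182176831074093}
```

View pics/top1.png

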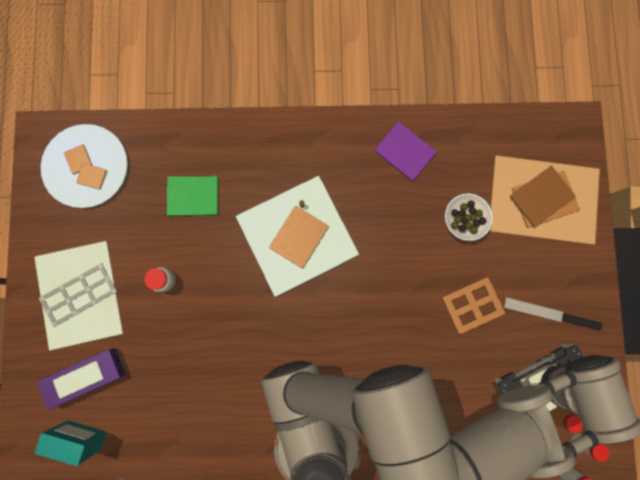

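View pics/side1.png

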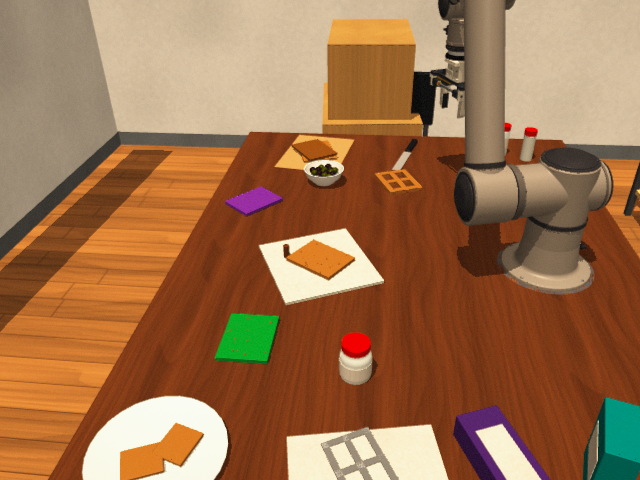

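The top view shows several things that could be mistaken for the panel:
- the plain slab on the white board (299,237)
- the brown slabs on the wooden board (545,197)
- the green slab (192,196) and the purple slab (406,151)
- the biscuits on the plate (85,167)
- the windowed wall (474,305)

I choose the slab at (299,237). It lies on the white board and touches the peg, which is at about (303,204). Next I'll measure it and check it in a crop.

```bash
cat >> h.py <<'E'
def panel(im,c,P,box,scale=1):
    """panel rect, board rect corners (world) from an image crop"""
    x0,y0,x1,y1=box; hsv=cv2.cvtColor(im,cv2.COLOR_RGB2HSV)
    m=np.zeros(im.shape[:2],np.uint8); m[y0:y1,x0:x1]=1
    g=((hsv[...,0]>=7)&(hsv[...,0]<=22)&(hsv[...,1]>110)&(hsv[...,2]>125)&(m>0)).astype(np.uint8)
    b=((hsv[...,1]<70)&(hsv[...,2]>150)&(m>0)).astype(np.uint8)
    def rect(mask,z):
        ct=max(cv2.findContours(mask,cv2.RETR_EXTERNAL,cv2.CHAIN_APPROX_NONE)[0],key=cv2.contourArea)
        w=np.array([ray(c,P,p[0],z)[:2] for p in ct])*1000
        return cv2.minAreaRect(w.astype(np.float32)),ct
    return rect(g,.021),rect(b,.009)
E
python3 - <<'E'
from h import *
im,d=read_camera("top"); c=get_calibration("top"); P=c["pose"]
(g,gc),(b,bc)=panel(im,c,P,(225,165,370,305))
for r in (g,b): print(r, cv2.boxPoints(r).round(1).tolist())
print("peg~",ray(c,P,(303,204),.045))
x0,y0=225,165; cr=cv2.resize(im[y0:305,x0:370],None,fx=4,fy=4,interpolation=cv2.INTER_CUBIC)
for ct,col in((gc,(0,0,255)),(bc,(0,200,0))): cv2.polylines(cr,[(ct-[x0,y0])*4+2],True,col,1)
cv2.imwrite("pics/crop1.png",cr[:,:,::-1])
E
```

```text
((565.5144653320312, 40.08209228515625), (106.42173767089844, 136.57833862304688), 56.91486740112305) [[479.29998779296875, 32.79999923706055], [593.7000122070312, -41.79999923706055], [651.7999877929688, 47.400001525878906], [537.2999877929688, 121.9000015258789]]
((571.7182006835938, 46.24205017089844), (251.76773071289062, 262.0258483886719), 25.263460159301758) [[402.0, 111.0], [513.7999877929688, -126.0], [741.5, -18.5], [629.5999755859375, 218.39999389648438]]
peg~ [0.65141743 0.02600294 0.045     ]
```

View pics/crop1.png

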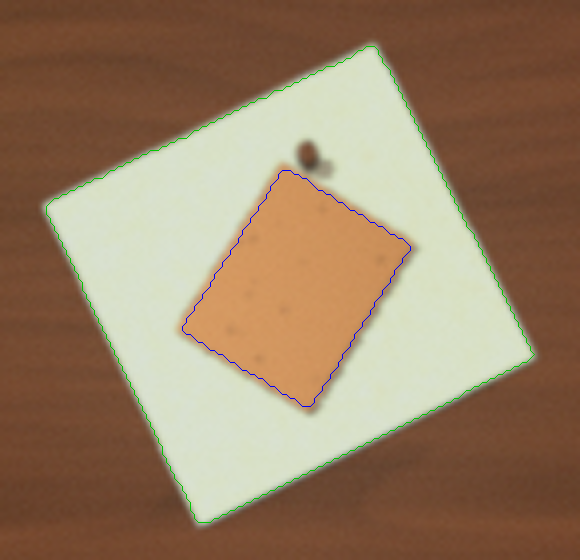

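The crop confirms the choice. The outlined panel has its top corner (285,168 in the crop) beside the peg (307,150), and the free corner is at (310,407). The panel is 31.7° anticlockwise of the board. Next I'll work out the tool axes and the moves.

```bash
cat >> h.py <<'E'
from scipy.spatial.transform import Rotation as Ro
th=np.radians(25.26); bx=np.array([np.cos(th),np.sin(th)]); by=np.array([-bx[1],bx[0]])
peg=np.array([571.7,46.2])+70*bx-50*by
def pose_on_peg(a,s=14,g=0):
    """panel pivoting on peg: angle a deg from board; returns centre, x, y axes (mm); s=in from corner"""
    t=th+np.radians(a); x=np.array([np.cos(t),np.sin(t)]); y=np.array([-x[1],x[0]])
    return peg+(8+g)*y-(55-s)*x+70*y,x,y
E
python3 - <<'E'
from h import *
s=observe(); R=Ro.from_euler('xyz',s['tool_rot']).as_matrix(); print(R.round(3)); print(s['tool_pos'])
yaw=np.degrees(np.arctan2(R[1,1],R[0,1])); print("tool y yaw",yaw, "peg",peg)
for a in (31.7,25,20,15,10,5,0):
    c,x,y=pose_on_peg(a,14,2 if a>30 else 0); print(a,"c",c.round(1),"free",(c-55*x+70*y).round(1),"contact(-55,58)",(c-55*x+58*y).round(1),"edge yaw",np.degrees(np.arctan2(y[1],y[0])).round(1))
E
```

```text
[[-0.     0.409 -0.913]
 [ 0.001 -0.913 -0.409]
 [-1.    -0.001 -0.   ]]
[ 0.21439844 -0.47893626  0.25121607]
tool y yaw -65.8881244595193 peg [656.34297723  30.85182727]
31.7 c [566.9  40.1] free [478.3  32.2] contact(-55,58) [488.3  25.6] edge yaw 147.0
25 c [570.2  49.2] free [481.2  51.6] contact(-55,58) [490.4  44. ] edge yaw 140.3
20 c [572.1  56.6] free [483.6  66.8] contact(-55,58) [492.2  58.4] edge yaw 135.3
15 c [574.6  63.9] free [487.4  81.8] contact(-55,58) [495.2  72.6] edge yaw 130.3
10 c [577.8  70.9] free [492.5  96.3] contact(-55,58) [499.4  86.5] edge yaw 125.3
5 c [581.6  77.6] free [498.8 110.3] contact(-55,58) [504.9  99.9] edge yaw 120.3
0 c [586.   83.9] free [506.4 123.7] contact(-55,58) [511.5 112.9] edge yaw 115.3
```

```bash
python3 -m crank '[{"fingers":-1,"tx":0,"ty":-0.5,"tz":-0.6,"roll":0},{"fingers":-1,"tx":0,"ty":-1.0,"tz":-1.3,"roll":0},{"fingers":-1,"tx":0,"ty":-1.6,"tz":-2.0,"roll":0},{"fingers":-1,"tx":0,"ty":-2.2,"tz":-2.8,"roll":-0.12},{"fingers":-1,"tx":0,"ty":-2.8,"tz":-3.6,"roll":-0.12},{"fingers":-1,"tx":0,"ty":-3.4,"tz":-4.4,"roll":-0.12},{"fingers":-1,"tx":0,"ty":-4.0,"tz":-5.1,"roll":-0.12},{"fingers":-1,"tx":0,"ty":-4.4,"tz":-5.6,"roll":-0.12}]' 30
python3 -m crank '[{"fingers":-1,"tx":0.2,"ty":-0.6,"tz":-0.8,"roll":0},{"fingers":-1,"tx":0.5,"ty":-1.2,"tz":-1.6,"roll":0},{"fingers":-1,"tx":0.9,"ty":-1.8,"tz":-2.4,"roll":0},{"fingers":-1,"tx":1.3,"ty":-2.4,"tz":-3.1,"roll":0},{"fingers":-1,"tx":1.7,"ty":-3.0,"tz":-3.9,"roll":0},{"fingers":-1,"tx":2.1,"ty":-3.5,"tz":-4.5,"roll":0},{"fingers":-1,"tx":2.4,"ty":-3.8,"tz":-4.9,"roll":0},{"fingers":-1,"tx":2.5,"ty":-3.85,"tz":-4.95,"roll":0}]'
python3 - <<'E'
from h import *
s=observe(); im,d=read_camera("wrist"); R=Ro.from_euler('xyz',s['tool_rot']).as_matrix()
c=get_calibration("wrist"); T=np.eye(4);T[:3,:3]=R;T[:3,3]=s['tool_pos']; P=T@c["T_tool_cam"]
print(s['tool_pos'],s['qpos'],R.round(3).tolist(),s['opening'],s['time']); print(P.round(3).tolist())
cv2.imwrite("pics/w1.png",im[:,:,::-1])
E
```

```text
time: 1.15
tool_pos: [0.3474, -0.2255, 0.2516]
tool_rot: [-1.571, 1.57, 2.013]
contact_force: [0.1, -0.5, 0.5]
opening: 0.0166
time: 2.15
tool_pos: [0.46, -0.0023, 0.1509]
tool_rot: [-0.567, 1.569, 3.018]
contact_force: [0.3, -0.3, -0.7]
opening: 0.0006
[ 0.46001634 -0.00229205  0.1508896 ] [-1.71784903e-01  3.42082619e-01  1.83950646e+00 -9.37836953e-05
  9.61589365e-01  9.55334818e-01] [[-0.002, 0.429, -0.903], [0.0, -0.903, -0.429], [-1.0, -0.001, 0.001]] 0.0005581248830323869 2.15
[[0.43, -0.874, -0.227, 0.521], [-0.903, -0.417, -0.107, 0.026], [-0.001, 0.251, -0.968, 0.283], [0.0, 0.0, 0.0, 1.0]]
```

View pics/w1.png

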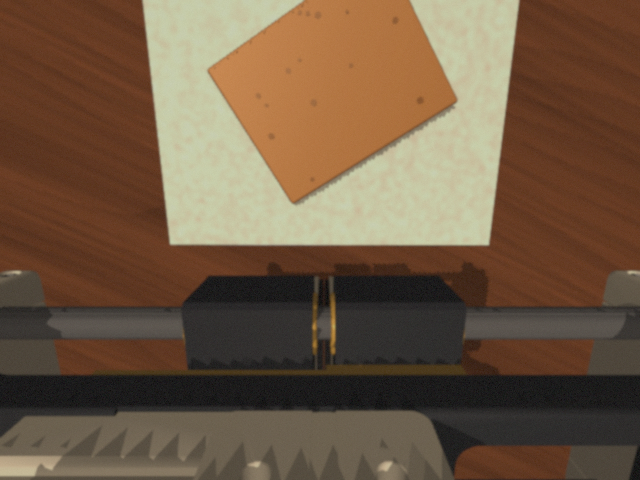

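The wrist view shows the board's near edge level in the picture, from (170,244) to (490,244). The panel's free corner is at (295,203) and its other corners are at (209,71) and (457,100). The shut fingers span columns 185 to 463.

Run:
```python
from h import *
c=get_calibration("wrist"); s=observe(); T=np.eye(4);T[:3,:3]=Ro.from_euler('xyz',s['tool_rot']).as_matrix();T[:3,3]=s['tool_pos']; P=T@c["T_tool_cam"]
def B(p): v=np.array(p)*1000-[*peg]; return [round(float(v@bx),1),round(float(v@by),1)]
for uv in((295,203),(209,71),(457,100)): p=ray(c,P,uv,.021)[:2]; print(uv,(p*1000).round(1),"board",B(p))
for uv in((170,244),(490,244)): print(uv,B(ray(c,P,uv,.009)[:2]))
print("tcp board",B(s['tool_pos'][:2]),K(c))
im,d=read_camera("wrist"); f,cx,cy=K(c)
for uv in((190,278),(457,278),(187,290),(187,360),(463,360),(250,285)):
    z=float(d[uv[1],uv[0]]); t=c["T_tool_cam"]@[(uv[0]-cx)/f*z,(uv[1]-cy)/f*z,z,1]; print(uv,(t[:3]*1000).round(1))
for a in(31.7,):
  q,x,y=pose_on_peg(a,14,2)
  for l in((-55,70),(-55,-70),(55,70)): print(l,B((q+l[0]*x+l[1]*y)/1000))
# tool waypoints in board coords: corner contact at local y
for a,ly in zip((31.7,25,20,15,10,5,0),(62,61,60,58,56,54,52)):
  q,x,y=pose_on_peg(a); print(a,"contact board",B((q-55*x+ly*y)/1000))
```

```text
(295, 203) [479.7  29.7] board [-160.2, 74.4]
(209, 71) [537.1 120.3] board [-69.7, 131.8]
(457, 100) [594.1 -42.9] board [-87.8, -40.1]
(170, 244) [-195.4, 177.1]
(490, 244) [-194.5, -81.9]
tcp board [-192.1, 53.5] (np.float64(348.89911124720436), 323.40705394006375, 245.59259249309315)
(190, 278) [ 153.9 -114.9   36.2]
(457, 278) [150.7 115.3  34.9]
(187, 290) [ 151.8 -117.6   46.5]
(187, 360) [-64.  -29.3 -23.1]
(463, 360) [151.6 128.8 114.7]
(250, 285) [-51.5 -17.4 -35.8]
(-55, 70) [-160.5, 77.2]
(-55, -70) [-86.9, -41.9]
(55, 70) [-66.9, 135.0]
31.7 contact board [-155.2, 68.7]
25 contact board [-145.7, 85.4]
20 contact board [-137.4, 96.8]
15 contact board [-127.9, 106.5]
10 contact board [-117.8, 115.3]
5 contact board [-107.1, 123.1]
0 contact board [-96.0, 130.0]
```

```bash
python3 -m crank '[{"fingers":-1,"tx":0.5,"ty":0.1,"tz":0,"roll":0},{"fingers":-1,"tx":1.2,"ty":0.1,"tz":0,"roll":0},{"fingers":-1,"tx":1.9,"ty":0.1,"tz":0,"roll":0},{"fingers":-1,"tx":2.4,"ty":0.1,"tz":0,"roll":0},{"fingers":-1,"tx":2.7,"ty":0.1,"tz":0,"roll":0},{"fingers":-1,"tx":2.8,"ty":0.1,"tz":-0.1,"roll":0},{"fingers":-1,"tx":2.8,"ty":0.1,"tz":-0.2,"roll":0},{"fingers":-1,"tx":2.8,"ty":0.1,"tz":-0.3,"roll":0}]' 30
cat >> h.py <<'E'
def B(p): v=np.array(p)*1000-[*peg]; return [round(float(v@bx),1),round(float(v@by),1)]
def look(name):
    s=observe(); im,d=read_camera("wrist"); c=get_calibration("wrist"); T=np.eye(4);T[:3,:3]=Ro.from_euler('xyz',s['tool_rot']).as_matrix();T[:3,3]=s['tool_pos']
    cv2.imwrite(f"pics/{name}.png",im[:,:,::-1]); print("tcp board",B(s['tool_pos'][:2]),s['tool_pos'][2],s['contact_force'],s['time'])
    im,d=read_camera("top"); c=get_calibration("top"); g=panel(im,c,c["pose"],(225,165,370,305))[0]; 
    print("top panel",g[0],"centre board",B(np.array(g[0][0])/1000)); cv2.imwrite(f"pics/{name}_top.png",cv2.resize(im[165:305,225:370],None,fx=4,fy=4)[:,:,::-1])
E
python3 -c "
from h import *
look('w2')"
```

```text
time: 3.25
tool_pos: [0.4736, -0.0017, 0.0404]
tool_rot: [2.478, 1.569, -0.222]
contact_force: [-0.1, -0.1, 0.0]
opening: 0.0008
tcp board [-179.2, 48.6] 0.040373489107602877 [-0.11164945 -0.10492202  0.01303577] 3.25
top panel ((565.6028442382812, 40.20342254638672), (106.16459655761719, 136.5331268310547), 56.89056396484375) centre board [-78.1, 47.2]
```

View pics/w2.png

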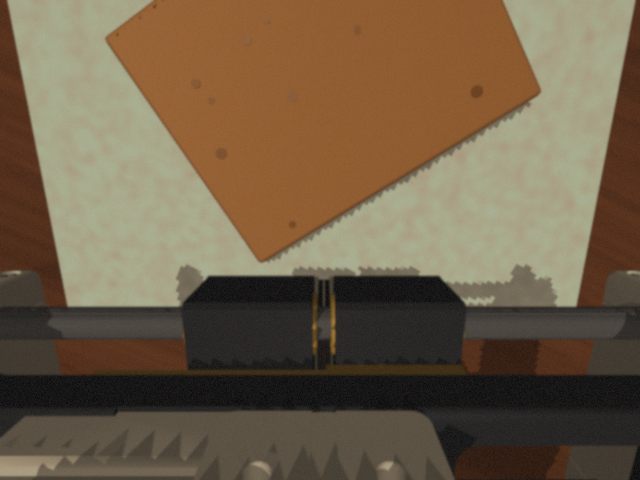

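The fingers are about 15 mm short of the edge near the free corner (261,262), and nothing has moved. I'll start the push along the arc.

```bash
python3 -m crank '[{"fingers":-1,"tx":0.06,"ty":0,"tz":-0.18,"roll":0},{"fingers":-1,"tx":0.06,"ty":-0.02,"tz":-0.3,"roll":0},{"fingers":-1,"tx":0.06,"ty":-0.05,"tz":-0.38,"roll":0},{"fingers":-1,"tx":0.06,"ty":-0.13,"tz":-0.43,"roll":0},{"fingers":-1,"tx":0.06,"ty":-0.21,"tz":-0.48,"roll":0},{"fingers":-1,"tx":0.06,"ty":-0.29,"tz":-0.53,"roll":0},{"fingers":-1,"tx":0.06,"ty":-0.37,"tz":-0.58,"roll":0},{"fingers":-1,"tx":0.06,"ty":-0.44,"tz":-0.62,"roll":0}]' 30
python3 -c "
from h import *
look('w3')"
```

```text
time: 4.35
tool_pos: [0.4874, 0.0251, 0.0372]
tool_rot: [-0.317, 1.57, -3.016]
contact_force: [-1.5, 0.2, 0.8]
opening: 0.0008
tcp board [-155.3, 66.9] 0.037229029650149285 [-1.48737095  0.1826885   0.83854238] 4.35
top panel ((568.474853515625, 45.55207824707031), (106.9326171875, 137.84445190429688), 49.58454513549805) centre board [-73.2, 50.8]
```

View pics/w3_top.png

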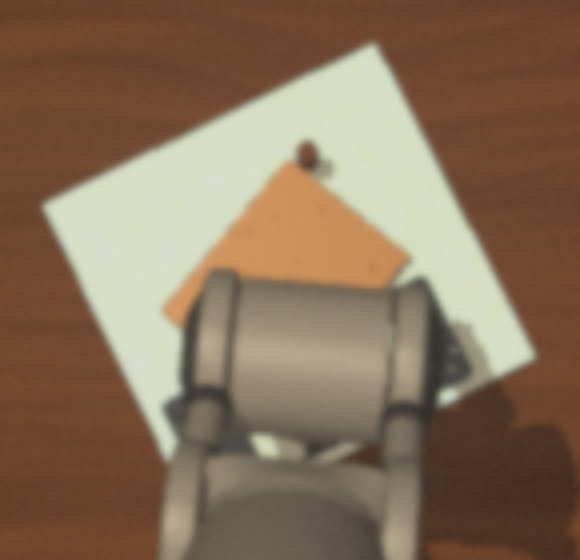

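The panel has turned to about 24.3°, from 31.7°, and still rests on the peg. The contact force is light, so I'll continue.

```bash
python3 -m crank '[{"fingers":-1,"tx":0,"ty":-0.07,"tz":-0.05,"roll":0},{"fingers":-1,"tx":0,"ty":-0.14,"tz":-0.11,"roll":0},{"fingers":-1,"tx":0,"ty":-0.21,"tz":-0.16,"roll":0},{"fingers":-1,"tx":0,"ty":-0.27,"tz":-0.21,"roll":0},{"fingers":-1,"tx":0,"ty":-0.34,"tz":-0.27,"roll":0},{"fingers":-1,"tx":0,"ty":-0.4,"tz":-0.33,"roll":0},{"fingers":-1,"tx":0,"ty":-0.46,"tz":-0.39,"roll":0},{"fingers":-1,"tx":0,"ty":-0.52,"tz":-0.45,"roll":0}]' 30
python3 -c "
from h import *
look('w4')"
```

```text
time: 5.45
tool_pos: [0.4914, 0.0516, 0.0367]
tool_rot: [-0.422, 1.563, -3.121]
contact_force: [-12.8, -3.1, 7.4]
opening: 0.0006
tcp board [-140.3, 89.1] 0.036669229822401304 [-12.82617122  -3.10731624   7.36417509] 5.45
top panel ((581.9692993164062, 52.05491638183594), (101.4582290649414, 109.46683502197266), 38.608882904052734) centre board [-58.2, 50.9]
```

View pics/w4.png

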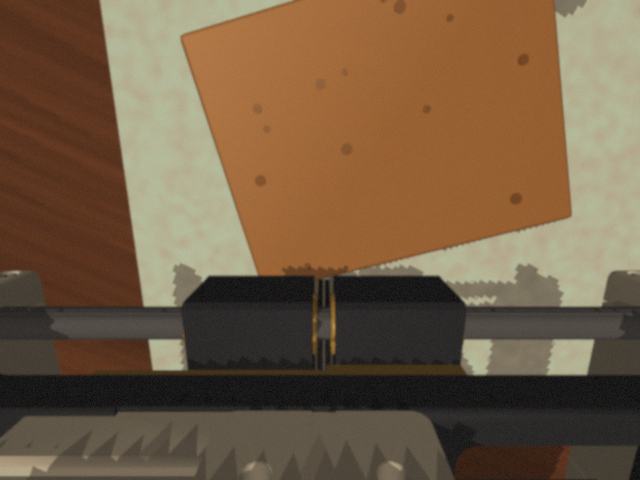

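Run:
```python
from h import *
c=get_calibration("wrist"); s=observe(); T=np.eye(4);T[:3,:3]=Ro.from_euler('xyz',s['tool_rot']).as_matrix();T[:3,3]=s['tool_pos']; P=T@c["T_tool_cam"]
Q={}
for k,uv in dict(A=(571,215),A2=(345,272),L=(182,37),L2=(258,270),R=(555,5)).items():
    Q[k]=np.array(B(ray(c,P,uv,.021)[:2])); print(k,Q[k])
ang=lambda v:np.degrees(np.arctan2(v[1],v[0]))
print("long edge",ang(Q['A2']-Q['A'])-90,"far edge",ang(Q['L']-Q['L2']),"near edge",ang(Q['R']-Q['A']))
print("tool y yaw board",ang([T[:2,1]@bx,T[:2,1]@by]), s['contact_force'],s['torque'])
im,_=read_camera("side"); cv2.imwrite("pics/s4.png",cv2.resize(im[200:320,230:420],None,fx=4,fy=4,interpolation=cv2.INTER_CUBIC)[:,:,::-1])
```

```text
A [-97.9 -16.5]
A2 [-123.8   79.1]
L [-30.5 142.3]
L2 [-123.   117.8]
R [-19.8   3.8]
long edge 15.158721042243343 far edge 14.83499219425874 near edge 14.57009311189509
tool y yaw board -89.89801240421743 [-12.69912998  -0.73098298   6.37694828] [-0.03041412  1.98923008  0.15873824]
```

View pics/s4.png

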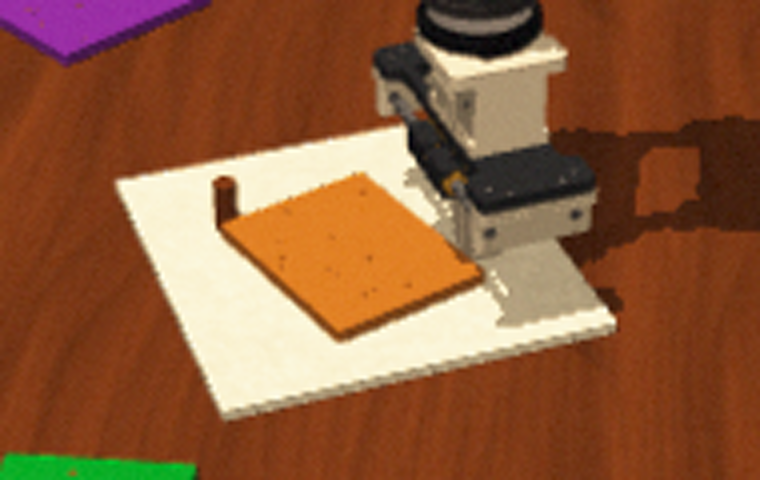

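The panel is at 14.9°, as planned, and still at the peg. Measured from the panel's corner, the peg is about 11 mm in. The 14 N force with 6 N upward suggests the finger is dragging down on the panel's edge. I'll back off, lift 2 mm and go on along the arc.

```bash
python3 -m crank '[{"fingers":-1,"tx":0,"ty":0,"tz":0.12,"roll":0},{"fingers":-1,"tx":-0.05,"ty":0,"tz":0.15,"roll":0},{"fingers":-1,"tx":-0.05,"ty":0,"tz":0.06,"roll":0},{"fingers":-1,"tx":-0.05,"ty":-0.07,"tz":-0.03,"roll":0},{"fingers":-1,"tx":-0.05,"ty":-0.16,"tz":-0.09,"roll":0},{"fingers":-1,"tx":-0.05,"ty":-0.24,"tz":-0.14,"roll":0},{"fingers":-1,"tx":-0.05,"ty":-0.31,"tz":-0.2,"roll":0},{"fingers":-1,"tx":-0.05,"ty":-0.37,"tz":-0.26,"roll":0}]' 30
python3 -c "
from h import *
look('w5')"
```

```text
time: 6.6
tool_pos: [0.4979, 0.0693, 0.0394]
tool_rot: [-0.037, 1.57, -2.737]
contact_force: [-5.0, -3.1, 6.5]
opening: 0.0007
tcp board [-126.9, 102.4] 0.03938497055651341 [-5.04811736 -3.11636042  6.49551026] 6.6
top panel ((614.837890625, 62.23542785644531), (161.18878173828125, 81.90609741210938), 83.48485565185547) centre board [-24.1, 46.1]
```

View pics/w5.png

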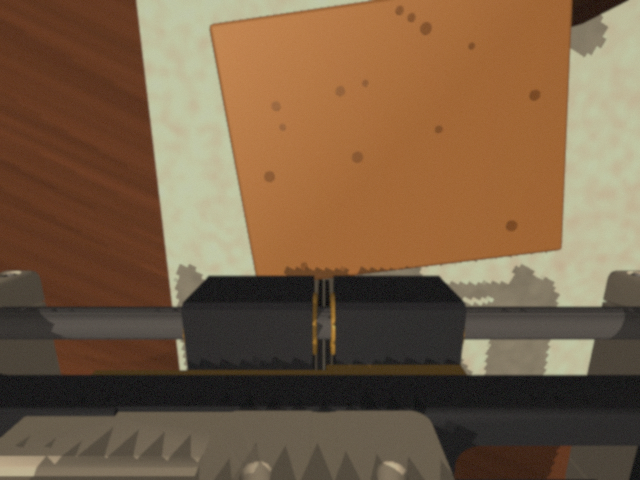

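```bash
cat >> h.py <<'E'
def meas(**uvs):
    c=get_calibration("wrist"); s=observe(); T=np.eye(4);T[:3,:3]=Ro.from_euler('xyz',s['tool_rot']).as_matrix();T[:3,3]=s['tool_pos']; P=T@c["T_tool_cam"]
    Q={k:np.array(B(ray(c,P,uv,.021)[:2])) for k,uv in uvs.items()}
    ang=lambda v:np.degrees(np.arctan2(v[1],v[0]))
    a=[ang(Q['A2']-Q['A'])-90,ang(Q['L']-Q['L2']),ang(Q['R']-Q['A'])]; t=np.radians(np.mean(a)); x=np.array([np.cos(t),np.sin(t)]); y=np.array([-x[1],x[0]])
    pc=Q['A']+110*x; tc=np.array(B(s['tool_pos'][:2]))+[9.5,19]; fc=Q['A']+140*y
    print("angles",np.round(a,1),"peg corner",pc.round(1),"s",round(pc@x,1),"gap",round(pc@y-8,1),"centre",(Q['A']+55*x+70*y).round(1),"contact rel free corner",((tc-fc)@x).round(1),((tc-fc)@y).round(1))
E
python3 -c "
from h import *
meas(A=(561,249),A2=(365,274),L=(211,25),L2=(257,270),R=(572,25))
print(observe()['contact_force'])"
```

```text
angles [7.8 7.6 7.1] peg corner [ 8.8 10.4] s 10.0 gap 1.1 centre [-54.9  72.6] contact rel free corner -0.5 -13.3
[-3.23770701 -0.39773325  3.41826088]
```

```bash
python3 -m crank '[{"fingers":-1,"tx":0,"ty":-0.05,"tz":-0.05,"roll":0},{"fingers":-1,"tx":0,"ty":-0.09,"tz":-0.1,"roll":0},{"fingers":-1,"tx":0,"ty":-0.13,"tz":-0.15,"roll":0},{"fingers":-1,"tx":0,"ty":-0.17,"tz":-0.2,"roll":0},{"fingers":-1,"tx":0,"ty":-0.2,"tz":-0.25,"roll":0},{"fingers":-1,"tx":0,"ty":-0.23,"tz":-0.3,"roll":0},{"fingers":-1,"tx":0,"ty":-0.26,"tz":-0.34,"roll":0},{"fingers":-1,"tx":0,"ty":-0.26,"tz":-0.34,"roll":0}]' 30
python3 -c "
from h import *
look('w6')"
```

```text
time: 7.7
tool_pos: [0.5039, 0.0848, 0.0389]
tool_rot: [-0.45, 1.566, 3.134]
contact_force: [-10.0, -1.5, 7.7]
opening: 0.0007
tcp board [-114.9, 113.8] 0.038875489864111795 [-9.98000974 -1.47498321  7.72117654] 7.7
top panel ((618.8895263671875, 73.19100952148438), (168.21759033203125, 85.54534912109375), 80.0782699584961) centre board [-15.8, 54.3]
```

View pics/w6.png

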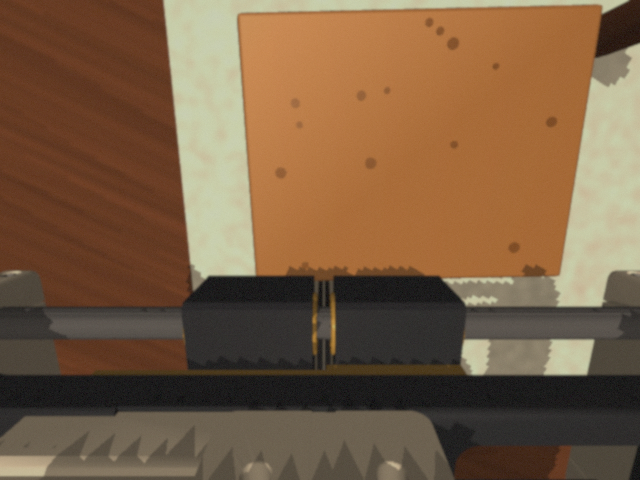

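```bash
python3 -c "
from h import *
meas(A=(559,275),A2=(470,278),L=(239,14),L2=(256,272),R=(601,6))
c=get_calibration('wrist'); s=observe(); T=np.eye(4);T[:3,:3]=Ro.from_euler('xyz',s['tool_rot']).as_matrix();T[:3,3]=s['tool_pos']; P=T@c['T_tool_cam']
l,r=[np.array(B(ray(c,P,uv,.021)[:2])) for uv in((239,14),(601,6))]; v=l-r; print('far long edge',np.degrees(np.arctan2(v[1],v[0]))-90,np.hypot(*v))
l,r=[np.array(B(ray(c,P,uv,.009)[:2])) for uv in((165,0),(190,280))]; v=l-r; print('board left edge',np.degrees(np.arctan2(v[1],v[0])))
"
```

```text
angles [2.1 0.8 1.5] peg corner [9.5 9.4] s 9.7 gap 1.2 centre [-47.3  78. ] contact rel free corner -1.6 -13.7
far long edge 1.180319998950452 135.928841678284
board left edge -0.6201632353048722
```

About 1.5 to 2° is left. I'll nudge about 4 mm more, back straight off, and measure with the finger clear.

```bash
python3 -m crank '[{"fingers":-1,"tx":0,"ty":-0.01,"tz":-0.03,"roll":0},{"fingers":-1,"tx":0,"ty":-0.02,"tz":-0.06,"roll":0},{"fingers":-1,"tx":0,"ty":-0.03,"tz":-0.09,"roll":0},{"fingers":-1,"tx":0,"ty":-0.03,"tz":-0.09,"roll":0},{"fingers":-1,"tx":0,"ty":-0.03,"tz":0.1,"roll":0},{"fingers":-1,"tx":0,"ty":-0.03,"tz":0.4,"roll":0},{"fingers":-1,"tx":0,"ty":-0.03,"tz":0.8,"roll":0},{"fingers":-1,"tx":0,"ty":-0.03,"tz":1.1,"roll":0}]' 30
python3 -m crank '[{"fingers":-1,"tx":-0.8,"ty":0,"tz":0.3,"roll":0},{"fingers":-1,"tx":-1.6,"ty":0,"tz":0.6,"roll":0},{"fingers":-1,"tx":-2.4,"ty":0,"tz":0.8,"roll":0},{"fingers":-1,"tx":-3.1,"ty":0,"tz":0.8,"roll":0},{"fingers":-1,"tx":-3.7,"ty":0,"tz":0.8,"roll":0},{"fingers":-1,"tx":-4.0,"ty":0,"tz":0.8,"roll":0},{"fingers":-1,"tx":-4.0,"ty":0,"tz":0.8,"roll":0},{"fingers":-1,"tx":-4.0,"ty":0,"tz":0.8,"roll":0}]'
cat > m.py <<'E'
from h import *
import sys
s=observe(); im,d=read_camera("wrist"); c=get_calibration("wrist"); T=np.eye(4);T[:3,:3]=Ro.from_euler('xyz',s['tool_rot']).as_matrix();T[:3,3]=s['tool_pos']; P=T@c["T_tool_cam"]
im[265:]=0
(g,gc),(b,bc)=panel(im,c,P,(0,0,640,265))
ov=im.copy(); cv2.polylines(ov,[gc],True,(0,0,255),1); cv2.polylines(ov,[bc],True,(0,150,0),1); cv2.imwrite(f"pics/{sys.argv[1]}.png",ov[:,:,::-1])
print("panel",g,B(np.array(g[0])/1000)); print("board",b); print(s['tool_pos'],s['contact_force'],s['time'])
E
python3 m.py w7
```

```text
time: 8.8
tool_pos: [0.4646, 0.0661, 0.0394]
tool_rot: [0.261, 1.571, -2.439]
contact_force: [-0.4, -0.4, 0.5]
opening: 0.0004
time: 9.8
tool_pos: [0.4362, 0.053, 0.1984]
tool_rot: [-0.444, 1.569, 3.139]
contact_force: [0.5, -0.0, 0.3]
opening: 0.0004
panel ((576.3046875, 78.38896179199219), (90.95976257324219, 138.073974609375), 25.352163314819336) [-52.1, 77.1]
board ((546.2974243164062, 33.46040344238281), (192.7707977294922, 259.1932067871094), 25.369037628173828)
[0.43617766 0.05296045 0.19835738] [ 0.4925551  -0.00084073  0.31755258] 9.8
```

View pics/w7.png

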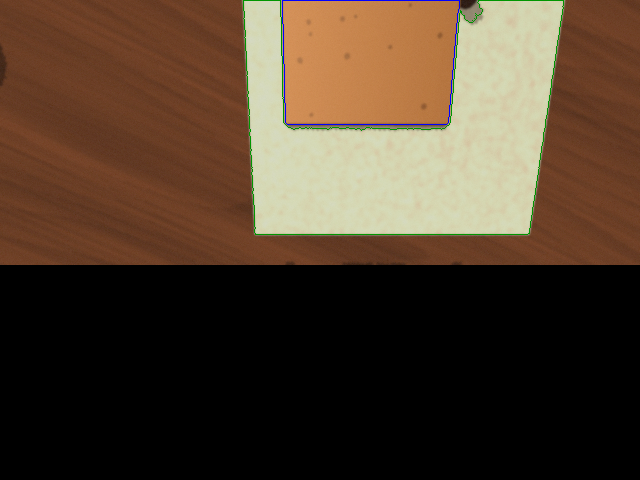

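The panel's rectangle is at 25.35° and the board's at 25.37°, so the panel is square within the measurement. I'll do one independent check with line fits and the top view, then hand in.

```bash
python3 -m crank '[{"fingers":-1,"tx":-0.3,"ty":0.5,"tz":0.3,"roll":0},{"fingers":-1,"tx":-0.5,"ty":1,"tz":0.6,"roll":0},{"fingers":-1,"tx":-0.5,"ty":1.6,"tz":0.9,"roll":0},{"fingers":-1,"tx":-0.5,"ty":2.4,"tz":0.9,"roll":0},{"fingers":-1,"tx":-0.5,"ty":3.2,"tz":0.9,"roll":0},{"fingers":-1,"tx":-0.5,"ty":4,"tz":0.9,"roll":0},{"fingers":-1,"tx":-0.5,"ty":4.6,"tz":0.9,"roll":0},{"fingers":-1,"tx":-0.5,"ty":5,"tz":0.9,"roll":0}]'
python3 - <<'E'
from h import *
im,d=read_camera("top"); c=get_calibration("top"); (g,gc),(b,bc)=panel(im,c,c["pose"],(225,165,370,305))
print("top panel",g,B(np.array(g[0])/1000),"board",b)
cr=cv2.resize(im[165:305,130:500],None,fx=2,fy=2)
im2,_=read_camera("side"); cr2=cv2.resize(im2[130:400,200:440],None,fx=1.5,fy=1.5)
W=np.zeros((max(cr.shape[0],0)+cr2.shape[0],740,3),np.uint8); W[:cr.shape[0],:cr.shape[1]]=cr; W[cr.shape[0]:,:cr2.shape[1]]=cr2
W=cv2.resize(W,None,fx=.85,fy=.85); cv2.imwrite("pics/fin.png",W[:,:,::-1]); print(W.shape,observe()['time'])
E
```

```text
time: 10.85
tool_pos: [0.4898, -0.1441, 0.2182]
tool_rot: [-0.844, 1.569, 2.739]
contact_force: [-0.0, -0.4, 0.3]
opening: 0.0004
top panel ((584.6035766601562, 80.71476745605469), (106.22969818115234, 139.72784423828125), 25.538347244262695) [-43.6, 75.7] board ((571.5095825195312, 46.0482177734375), (251.3954315185547, 261.76800537109375), 25.34974479675293)
(582, 629, 3) 10.95
```

View pics/fin.png

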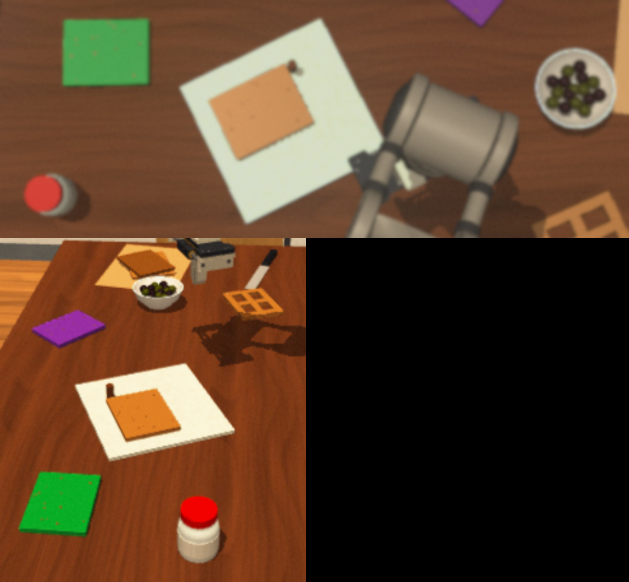

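The panel is square on the board with its corner at the peg (293,66). The jar, bowl and wall are where they were, and the arm touches nothing.

```bash
python3 -c "
from cell import *
print(hand_in())"
```

```text
the job is handed in; nothing more can be done
None
```

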